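# Shut the battery tin and push its drawer home

## Task

Put the spare batteries away: with the fingertips, push the raised lid of the tin in the open drawer over and down until it is fully shut, then gently push the drawer fully home into the chest, without slamming it. Only push: nothing is to be gripped, lifted or pulled out, the tin stays standing on the drawer floor with both batteries in it, the eraser and the sharpener stay in the drawer, and the pen jar, pen and ruler on the desk are left where they are.

Things in the scene. Friction and masses are not known exactly. Their poses are not given: they have to be found in the camera images.
- drawer_chest: small two-drawer birch chest fixed on the desk, 150 deep x 205 wide x 118 high (mm). Origin on the desk under its middle; x points into the chest (away from the drawer fronts), z up. The top board's front edge is at x = -66, its underside at z = 111. The lower drawer is shut and no part of the job; its knob sticks out to x = -84 at z = 32. Only the upper drawer is open.
- drawer_chest_drawer1 (a joint): upper drawer: how far out it stands, in m; 0 = fully home, front flush with the chest, 0.095 = right out. It slides along the chest's x with 1.5 N of friction and stays where left. Its front, 188 mm wide, z = 63 to 110 mm, has its outer face at chest x = -66 mm minus this value. Inside it has 44 mm of height under the chest's top, so it goes in only with the tin's lid down.
- drawer_knob (a point): middle of the outer end of the upper drawer's round wooden knob (18 mm across, stands 18 mm out of the drawer front, at mid width), 86 mm above the desk; moves with the drawer
- tin: dark green flat tin box, 74 x 114 x 30 mm when shut, standing loose on the floor of the open drawer (67 mm above the desk), with its hinge next to the drawer front, so that its lid opens toward the robot. Origin at the middle of its underside; x runs from the lid's free edge to the hinge (out of the chest), y along the hinge, z up.
- tin_lid (a joint): angle of the tin's lid in rad: 0 = fully shut, 1.57 = upright, 1.75 = fully open, leaning back over the drawer front. The hinge is slightly stiff: the lid stays at whatever angle it is left, moves under 0.5 N near its edge, and must be pushed all the way down.
- tin_hinge (a point): middle of the lid's hinge line (the line runs along the tin's y), tin x = +35, z = +26 mm
- lid_edge (a point): middle of the lid's free edge, 69 mm from the hinge line; moves with the lid, a flat 3 mm plate 114 mm long along the hinge, whose outer face lies 3.4 mm above the plane through the hinge line. Shut, this edge is 5 to 12 mm short of the front edge of the chest's top board, and the lid's top is 98 mm above the desk.
- battery_a: battery, 15 mm across x 50 mm, lying loose in the tin; origin at the middle of its underside
- battery_b: second battery, 15 mm across x 50 mm, lying loose in the tin
- eraser: eraser, 19 x 38 x 12 mm, loose on the drawer floor beside the tin
- sharpener: pencil sharpener, 15 x 25 x 13 mm, loose on the drawer floor beside the tin
- pen_jar: glass jar with pens, 79 mm across, 159 mm high, standing on the desk to the right of the chest; origin under its middle
- turquoise_pen: pen, 135 x 12 x 10 mm, lying on the desk to the right of the chest
- ruler: flat wooden ruler, 205 x 28 x 4 mm, lying on the desk to the right of the chest
Mind the look-alikes: they are no part of the job. There is more than one size of the eraser; the one meant has the size given above.

How it is judged:
By the outcome, as a careful person would: the job done as asked, in the order asked, and still so for the second after the job is handed in, with the robot touching nothing.
It also fails if it takes over 53 s, if anything falls off the work surface, if the arm or the gripper's body presses on something with over 40 N, if the wrist force passes 120 N, or if a joint passes its speed limit or range.

## Robot

A 7-joint arm with a two-finger parallel gripper is mounted at the origin on a cart in front of the work surface, level with it; the furniture and walls round the work are solid. World frame = base frame: x ahead of the robot, y to its left, z up, the work surface at z = 0. Lengths are in m, angles in rad, forces in N, time in s.
With the tool pointing down it reaches from about 0.35 to 0.9 m from the base axis. Payload 7.2 kg.
Tool frame: the origin (TCP) lies at the very end of the fingers, on their centre line; the grasp point (between the pads) lies 19 mm behind it; z points along the fingers, y is the line along which they close (so a half turn about z gives the same grasp; the last joint's range is limited). The gripper opens to 85 mm and grips with 20 to 120 N. Pads are 22 mm wide; open, the fingers measure 114 mm over their backs; the gripper's body (76 mm by 85 mm) begins 54 mm behind the grasp point. The pads swing forward as they close: fully open they stand 13 mm farther back than shut.
Start: joints at [1.225, 0.411, -0.013, 1.596, 0.006, 1.134, -0.082], TCP at [0.171, -0.601, 0.231] pointing down, gripper open.
Joint ranges: [-2.95, 2.95], [-0.29, 1.99], [-1.47, 1.44], [0.14, 2.54], [-1.03, 4.17], [0.13, 1.85], [-2.86, 2.86]. Speed limits (rad/s): [2.39, 2.39, 3.01, 3.01, 3.14, 3.14, 3.14].

## Interface

Orientations are given as [roll, pitch, yaw] about the fixed x, y, z axes, in that order (R = Rz(yaw) Ry(pitch) Rx(roll)).
In Python, from rig import manip gives the robot as it stands. The module is installed in compiled form; this text tells all that it offers.
- The arm moves only by the tool drive_tool, never from a script. Its argument "deltas" is one flat list of numbers, 7 for each row, row after row: the shift along the tool's x, y, z in mm, then the turn, a rotation vector about the tool's x, y, z in degrees, then the opening, from 0 (shut) to 1 (fully open). A call has 1 to 12 rows; each row shifts and turns the commanded pose from where the row before left it, along the tool's axes as they then stand; what a row does not reach is not made up. A row lasts 1/10 s, in which the tool goes at most 50 mm and 8.59 degrees, less where a joint would pass 70% of its speed; a pose out of reach is approached as far as the arm can. A call is refused whole if a number of a shift passes 50 or a number of a turn 8.59, either way. A call with a gripper value outside its range is refused whole. The fingers move at their own pace and stop on an object; "grip_force" is the grip in N (left out, the last holds). Time passes only in rows, so rows that do not move let the fingers close. It gives the time, the measured TCP pose, the force, the opening and the grip force at its end, in the units of the state.
- manip.get_state(): the state, without advancing time (a new reading comes with each control period).
- manip.snapshot(name): name is "scene" or "side" or "wrist"; returns a dict with "pixels" (480x640x3 uint8, blue, green, red), "fx", "fy", "cx", "cy" (pixels), "cam_to_world" (4x4, takes a point from camera to world coordinates); the wrist camera has in their place "mount" (4x4, takes a point from camera to tool coordinates, whose origin is the TCP and whose axes are the flange's). Camera axes: x right, y down, z forward; pixel columns grow to the right and rows downward; lengths in m; the calibration is good to about 2 mm. A picture is of the moment at which its call begins: read the wrist's pose just before it. There is no depth.
- manip.close_job(): hands the job in; it is judged then, once.
The state is a dict: "t": time; "joint_positions": joint angles; "dq": joint speeds; "tau": joint torques, N m; "position": TCP position; "tcp_rot": TCP orientation; "force": force on the tool from outside, world axes, zero at the start; "ft_torque": the same for the moment, N m; "gripper_width": opening from 0.0 (shut) to 1.0 (fully open); "finger_force": force on a finger pad.
Only numpy, scipy, OpenCV 4.12 (cv2) and the standard library are available. Lean on these libraries where they do the work, as an engineer would, in place of code of your own. Each camera call takes 0.05 s, during which the arm holds its last target. There are 200 camera calls.

## Working session

There is one attempt and no reset: what is moved stays moved. The work goes in short steps, Python scripts to look and compute and a tool call to move; the robot and the scene stay as the last step left them, time stands still between calls to the robot, and variables do not carry over. Pictures are saved under pics/ and viewed, at most 10 in all, crops included, and the job is handed in when it is done.

Besides the shell and the picture viewer there is one more tool, called after "Call:" as a command line: name --argument value ..., lists and objects as JSON in quotes. drive_tool: Moves the arm, as the interface text tells. Its arguments: {"type":"object","properties":{"deltas":{"type":"array"},"grip_force":{"type":"number"}},"required":["deltas"]}

```bash
mkdir -p pics; cat > h.py <<'E'
import numpy as np, cv2
from rig import manip
from scipy.spatial.transform import Rotation as R
def snap(n,f):
    s=manip.snapshot(n); cv2.imwrite('pics/'+f,s['pixels']); np.save('pics/'+f+'.npy',s,allow_pickle=True); return s
def ray(s,u,v,T=None):
    T=s['cam_to_world'] if T is None else T; T=np.array(T)
    d=T[:3,:3]@np.array([(u-s['cx'])/s['fx'],(v-s['cy'])/s['fy'],1]); return T[:3,3],d/np.linalg.norm(d)
def onz(s,u,v,z,T=None):
    o,d=ray(s,u,v,T); return o+d*(z-o[2])/d[2]
def proj(s,p):
    T=np.linalg.inv(np.array(s['cam_to_world'])); q=T[:3,:3]@np.array(p)+T[:3,3]; return np.array([s['fx']*q[0]/q[2]+s['cx'],s['fy']*q[1]/q[2]+s['cy']])
def two(a,b):
    (o,d),(p,e)=a,b; t=np.linalg.lstsq(np.c_[d,-e],p-o,rcond=None)[0]; x=o+t[0]*d;y=p+t[1]*e
    return (x+y)/2,np.linalg.norm(x-y)
E
python3 - <<'E'
from h import *
st=manip.get_state(); print(st)
for n in('scene','side'):
    s=snap(n,n+'0.png'); print(n,np.round(s['cam_to_world'],3).tolist(),s['fx'],s['cx'],s['cy'])
E
```

```text
{'t': 0.0, 'joint_positions': array([ 1.22480147,  0.4119045 , -0.01271097,  1.59706636,  0.00558162,
        1.13429916, -0.08220716]), 'dq': array([-0.00030159,  0.00200356,  0.00065125,  0.0015568 , -0.00022313,
        0.00099602,  0.00018269]), 'tau': array([ 1.46162588e-04, -6.00623345e+01,  6.81988634e-01, -2.99420214e+01,
        1.38913552e-02,  1.02542771e-02, -8.09060126e-07]), 'position': array([ 0.17122186, -0.60056033,  0.23044108]), 'tcp_rot': array([-3.13995372e+00,  1.00522982e-04,  2.77803776e-01]), 'force': array([-0.2150545 , -0.56404383, -0.01409775]), 'ft_torque': array([ 0.00123132,  0.00101853, -0.02622052]), 'finger_force': 0.0, 'gripper_width': 0.9975990291227411}
scene [[-0.864, -0.383, 0.327, 0.311], [-0.504, 0.679, -0.534, 0.395], [-0.017, -0.626, -0.78, 0.82], [0.0, 0.0, 0.0, 1.0]] 530.2669422958979 317.1073709927342 238.14481871813305
side [[0.964, -0.132, 0.232, 0.379], [-0.266, -0.548, 0.793, -0.884], [0.022, -0.826, -0.564, 0.654], [0.0, 0.0, 0.0, 1.0]] 509.42731291813635 323.0957460459586 235.53888829551153
```

View pics/scene0.png

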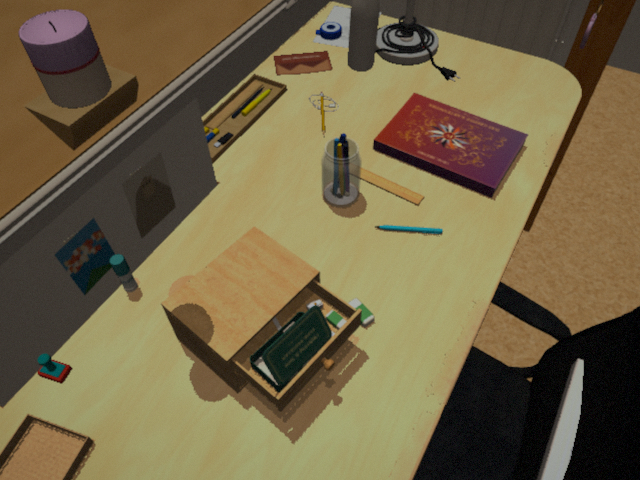

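View pics/side0.png

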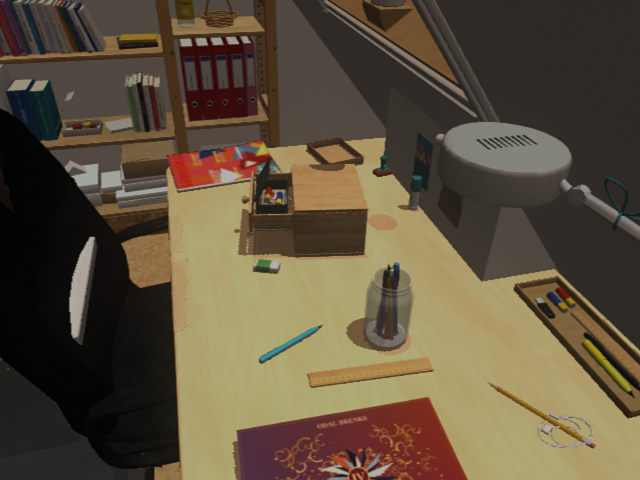

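The scene view shows the chest top at about (165,300), (255,230), (319,272), (232,357). The drawer is open toward lower right, with the green lid raised at about (290,350) and the knob at (328,365). The look-alikes are the eraser on the desk at (362,312) versus the one in the drawer at (335,320), and the lower drawer's knob. Next I'll crop both views close up.

```bash
python3 - <<'E'
from h import *
a=cv2.imread('pics/scene0.png')[220:420,150:400]; b=cv2.imread('pics/side0.png')[145:275,230:380]
cv2.imwrite('pics/c1.png',cv2.resize(a,None,fx=3,fy=3,interpolation=cv2.INTER_CUBIC))
cv2.imwrite('pics/c2.png',cv2.resize(b,None,fx=4,fy=4,interpolation=cv2.INTER_CUBIC))
S=np.load('pics/scene0.png.npy',allow_pickle=True).item();D=np.load('pics/side0.png.npy',allow_pickle=True).item()
for p in[(165,300),(255,230),(319,272),(232,357)]: print(onz(S,*p,.118).round(3))
for p in[(292,167),(357,166),(365,208),(292,210)]: print(onz(D,*p,.118).round(3))
E
```

```text
[0.749 0.139 0.118]
[ 0.707 -0.048  0.118]
[ 0.567 -0.026  0.118]
[0.601 0.165 0.118]
[0.604 0.159 0.118]
[0.754 0.13  0.118]
[ 0.709 -0.054  0.118]
[ 0.563 -0.028  0.118]
```

View pics/c1.png

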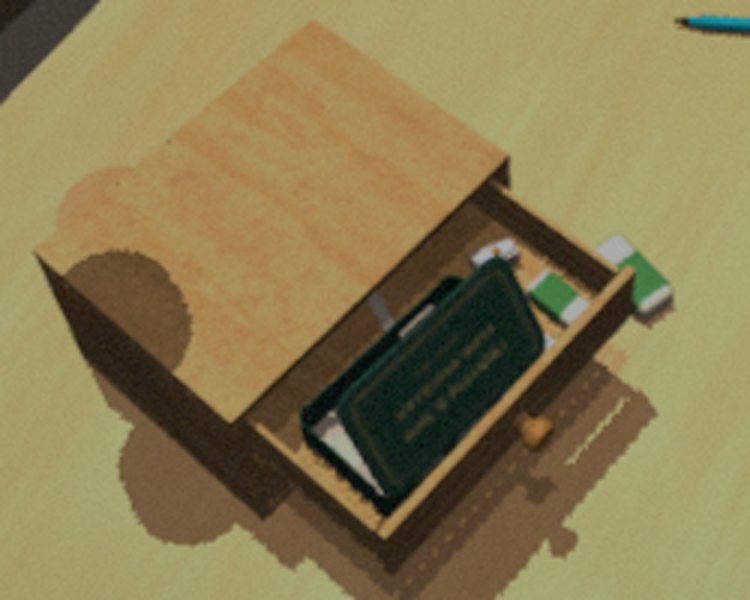

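View pics/c2.png

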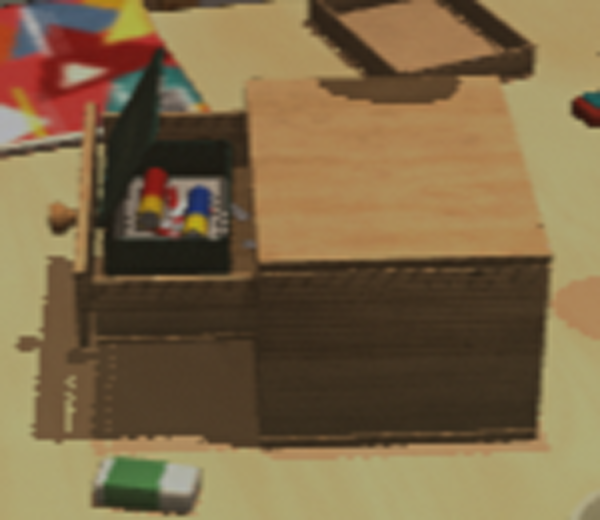

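```bash
python3 - <<'E'
from h import *
S=np.load('pics/scene0.png.npy',allow_pickle=True).item();D=np.load('pics/side0.png.npy',allow_pickle=True).item()
s=lambda x,y:(150+x/3,220+y/3); d=lambda x,y:(230+x/4,145+y/4)
A=onz(S,*s(508,157),.118);B=onz(S,*s(232,422),.118);A2=onz(D,*d(258,262),.118);B2=onz(D,*d(246,78),.118)
print(A,A2,B,B2); A=(A+A2)/2;B=(B+B2)/2
yv=(B-A)/np.linalg.norm(B-A);yaw=-np.arctan2(yv[0],yv[1]);m=(A+B)/2
xv=np.array([yv[1],-yv[0],0]);o=m+.066*xv;o[2]=0
print('yaw',np.degrees(yaw),'o',o,'w',np.linalg.norm(B-A))
Rm=np.c_[xv,yv,[0,0,1]]; C=lambda p:((np.array(p)-o)@Rm*1000).round(1)
np.savez('chest.npz',o=o,R=Rm)
for q in[(633,268),(385,537)]: print('drawer front outer top',C(onz(S,*s(*q),.110)))
for q in[(93,103),(80,277)]: print('drawer front top side',C(onz(D,*d(*q),.110)))
k,e=two(ray(S,*s(540,433)),ray(D,*d(55,217)));print('knob',C(k),e)
from scipy.optimize import brentq
for hx in(-138,-143,-148):
  for q in[(340,408),(495,258),(390,510),(545,345)]:
    p0,v=ray(S,*s(*q)); p0=(p0-o)@Rm*1000; v=v@Rm
    h=np.array([hx,93]); w=np.array([p0[0]-h[0],p0[2]-h[1]]);u=v[[0,2]]
    a,b,c=u@u,w@u,w@w-69**2
    dd=b*b-a*c
    if dd>0:
        for t in((-b-dd**.5)/a,(-b+dd**.5)/a):
            P=p0+t*v; print(hx,q,P.round(1),'th',np.arctan2(P[2]-93,P[0]-hx).round(2))
p,e=two(ray(S,*s(340,408)),ray(D,*d(160,55)));print('far free',C(p),e)
for q in[(340,408),(495,258)]:
  for th in(1.0,1.2,1.4,1.6):pass
E
```

```text
[ 0.56626729 -0.02547694  0.118     ] [ 0.56733731 -0.03064562  0.118     ] [0.60368011 0.17339735 0.118     ] [0.60595653 0.17141216 0.118     ]
yaw -10.73795820284579 o [0.65065462 0.05987478 0.        ] w 0.20403884547374596
drawer front outer top [-158.   -92.7  110. ]
drawer front outer top [-159.5   94.3  110. ]
drawer front top side [-153.6   88.4  110. ]
drawer front top side [-154.2 -101.7  110. ]
knob [-173.    -0.2   86. ] 0.0004242842169078175
-138 (340, 408) [-118.9   75.9  159.3] th 1.29
-138 (340, 408) [-77.3  47.3  60.2] th -0.5
-138 (495, 258) [-120.7  -28.8  159.8] th 1.32
-138 (495, 258) [-78.3 -74.2  58.4] th -0.53
-138 (390, 510) [-167.9   95.   155.2] th 2.02
-138 (390, 510) [-123.3   61.6   25.6] th -1.36
-138 (545, 345) [-167.6  -10.4  155.3] th 2.01
-138 (545, 345) [-123.   -64.4   25.7] th -1.35
-143 (340, 408) [-118.1   75.3  157.3] th 1.2
-143 (340, 408) [-79.6  48.9  65.7] th -0.41
-143 (495, 258) [-119.9  -29.6  158. ] th 1.23
-143 (495, 258) [-80.5 -71.8  63.7] th -0.44
-143 (390, 510) [-168.5   95.5  157.1] th 1.95
-143 (390, 510) [-123.7   61.9   26.8] th -1.29
-143 (545, 345) [-168.3   -9.6  157.2] th 1.95
-143 (545, 345) [-123.4  -63.9   26.8] th -1.28
-148 (340, 408) [-116.9   74.5  154.6] th 1.1
-148 (340, 408) [-82.3  50.7  72.1] th -0.31
-148 (495, 258) [-118.9  -30.7  155.6] th 1.14
-148 (495, 258) [-83.  -69.1  69.7] th -0.34
-148 (390, 510) [-169.1   95.9  158.7] th 1.88
-148 (390, 510) [-124.2   62.3   28.2] th -1.22
-148 (545, 345) [-168.8   -8.9  158.8] th 1.88
-148 (545, 345) [-123.9  -63.2   28.3] th -1.21
far free [-113.7   72.5  147.4] 0.0003563518096804043
```

```bash
cat >> h.py <<'E'
_c=np.load('chest.npz')
def rel(*t):
    """state in chest frame (mm) and tool-frame shift (mm) to chest targets in turn"""
    st=manip.get_state(); p=st['position']; Rt=R.from_euler('xyz',st['tcp_rot']).as_matrix()
    print('t',round(st['t'],2),'chest',((p-_c['o'])@_c['R']*1000).round(1),'F',(st['force']@_c['R']).round(2),'rpy',np.degrees(st['tcp_rot']).round(1))
    for q in t:
        w=_c['o']+_c['R']@np.array(q)/1000; print(q,'world',w.round(3),'d',(Rt.T@(w-p)*1000).round(1)); p=w
E
python3 - <<'E'
from h import *
S=np.load('pics/scene0.png.npy',allow_pickle=True).item()
print('jar',onz(S,341,195,0))
rel((-165,22,225))
E
```

```text
jar [ 0.66938578 -0.29157648  0.        ]
t 0.1 chest [-348.  -738.2  230.5] F [ 1.   -0.27 -0.49] rpy [-179.9    0.    15.9]
(-165, 22, 225) world [0.493 0.112 0.225] d [ 504.6 -597.4    6.4]
```

Call:
drive_tool --deltas '[0, 0, 0, 0, 0, 6.65, 0, 0, 0, 0, 0, 0, 6.65, 0, 0, 0, 0, 0, 0, 6.65, 0, 0, 0, 0, 0, 0, 6.65, 0, 0, 0, 0, 0, 0, 0, 0]' --grip_force 20

```text
t: 0.6
position: [0.1714, -0.6007, 0.2308]
tcp_rot: [-3.141, 0.001, -0.188]
force: [-0.3, -0.5, -0.4]
gripper_width: 0.147
finger_force: 0.0
```

```bash
python3 -c "
from h import *
rel((-165,22,225))"
```

```text
t 0.6 chest [-347.8 -738.4  230.8] F [-0.24 -0.59 -0.4 ] rpy [-180.     0.   -10.8]
(-165, 22, 225) world [0.493 0.112 0.225] d [ 182.4 -760.5    6.3]
```

Call:
drive_tool --deltas '[10, -20, 0, 0, 0, 0, 0, 10, -32, 0, 0, 0, 0, 0, 10, -32, 0, 0, 0, 0, 0, 10, -32, 0, 0, 0, 0, 0, 10, -32, 0, 0, 0, 0, 0, 10, -32, 0, 0, 0, 0, 0, 10, -32, 0, 0, 0, 0, 0, 10, -32, 0, 0, 0, 0, 0, 10, -32, 0, 0, 0, 0, 0, 10, -32, 0, 0, 0, 0, 0, 10, -32, 0, 0, 0, 0, 0, 10, -32, 0, 0, 0, 0, 0]'

```text
t: 1.8
position: [0.3586, -0.2565, 0.2313]
tcp_rot: [3.141, -0.0, -0.183]
force: [0.2, 0.6, -0.1]
gripper_width: 0.0
finger_force: 0.0
```

```bash
python3 -c "
from h import *
rel((-175,22,225))"
```

```text
t 1.8 chest [-228.  -365.2  231.3] F [ 0.1   0.64 -0.12] rpy [180.   -0.  -10.5]
(-175, 22, 225) world [0.483 0.114 0.225] d [  54.9 -386.9    6.2]
```

Call:
drive_tool --deltas '[5, -33, 0, 0, 0, 0, 0, 5, -33, 0, 0, 0, 0, 0, 5, -33, 0, 0, 0, 0, 0, 5, -33, 0, 0, 0, 0, 0, 5, -33, 0, 0, 0, 0, 0, 5, -33, 0, 0, 0, 0, 0, 5, -33, 0, 0, 0, 0, 0, 5, -33, 0, 0, 0, 0, 0, 5, -33, 0, 0, 0, 0, 0, 5, -33, 0, 0, 0, 0, 0, 5, -33, 0, 0, 0, 0, 0, 0, -24, 6, 0, 0, 0, 0]'

```text
t: 3.0
position: [0.485, 0.1146, 0.2258]
tcp_rot: [-3.14, -0.001, -0.181]
force: [0.2, -0.2, 0.0]
gripper_width: 0.002
finger_force: 0.0
```

Call:
drive_tool --deltas '[0, 0, 0, 0, 0, 0, 0, 0, 0, 0, 0, 0, 0, 0]'

```text
t: 3.2
position: [0.4837, 0.1124, 0.2249]
tcp_rot: [3.141, 0.001, -0.183]
force: [0.0, -0.4, -0.5]
gripper_width: 0.005
finger_force: 0.0
```

```bash
python3 -c "
from h import *
st=manip.get_state(); s=snap('wrist','w1.png')
Rt=np.eye(4);Rt[:3,:3]=R.from_euler('xyz',st['tcp_rot']).as_matrix();Rt[:3,3]=st['position']
np.save('pics/w1T.npy',Rt@s['mount'])
print(np.round(s['mount'],3).tolist(),s['fx'],s['cx'],s['cy'])
rel((-165,22,150),(-135,22,150))"
```

```text
[[0.002, -0.945, -0.326, 0.084], [1.0, 0.002, 0.001, -0.001], [-0.0, -0.326, 0.945, -0.142], [0.0, 0.0, 0.0, 1.0]] 351.06918478331664 317.0443156953932 232.86233493780608
t 3.25 chest [-173.5   19.6  225.1] F [-0.2   0.48  1.57] rpy [179.9   0.  -10.6]
(-165, 22, 150) world [0.493 0.112 0.15 ] d [ 8.6 -2.4 75.1]
(-135, 22, 150) world [0.522 0.107 0.15 ] d [30.   0.1 -0. ]
```

View pics/w1.png

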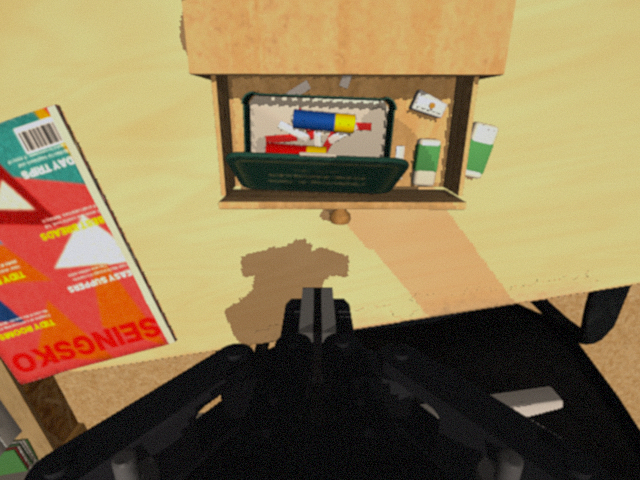

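The wrist view shows the raised lid with its free edge at row ~156 (columns 229–407) and its hinge at row ~192. The fingertips are at (317,290), centred on the lid. The drawer front is at row ~203 and the knob at (340,216). Eraser (427,160) is in the drawer, and the look-alike (482,150) is on the desk.

```bash
python3 -c "
from h import *
T=np.load('pics/w1T.npy');s=np.load('pics/w1.png.npy',allow_pickle=True).item();S=np.load('pics/scene0.png.npy',allow_pickle=True).item()
C=lambda p:((np.array(p)-_c['o'])@_c['R']*1000).round(1)
from h import _c
a=ray(s,230,156,T);b=ray(s,406,160,T)
for q,w in(((340,408),a),((495,258),b)):
  p,e=two(ray(S,150+q[0]/3,220+q[1]/3),w);print(C(p),e)
print('knob',C(onz(s,341,220,.086,T)),'front',C(onz(s,340,207,.110,T)))
for z in(.150,.155,.16):print(C(onz(s,230,156,z,T)),C(onz(s,406,160,z,T)))
"
```

```text
[-115.4   73.9  151.6] 0.0007463129906807442
[-117.   -32.6  151.1] 0.00024008974035573375
knob [-175.1    1.1   86. ] front [-157.5    4.   110. ]
[-115.3   74.6  150. ] [-117.1  -32.7  150. ]
[-114.7   73.3  155. ] [-116.4  -31.5  155. ]
[-114.1   72.1  160. ] [-115.8  -30.2  160. ]
```

Call:
drive_tool --deltas '[0, 0, 15, 0, 0, 0, 0, 0, 0, 25, 0, 0, 0, 0, 0, 0, 25, 0, 0, 0, 0, 0, 0, 10, 0, 0, 0, 0, 0, 0, 0, 0, 0, 0, 0]'

```text
t: 3.75
position: [0.4833, 0.1111, 0.1494]
tcp_rot: [3.14, 0.002, -0.187]
force: [-0.3, 0.7, -0.3]
gripper_width: -0.0
finger_force: 0.0
```

Call:
drive_tool --deltas '[15, -2, 2, 0, 0, 0, 0, 15, 0, 2, 0, 0, 0, 0, 8, 0, 0, 0, 0, 0, 0, 5.5, 0, 2.8, 0, 0, 0, 0, 5, 0, 2.8, 0, 0, 0, 0, 4.2, 0, 3.7, 0, 0, 0, 0, 4.2, 0, 3.7, 0, 0, 0, 0, 3.5, 0, 4.5, 0, 0, 0, 0, 3.5, 0, 4.5, 0, 0, 0, 0, 0, 0, 0, 0, 0, 0, 0]'

```text
t: 4.75
position: [0.5471, 0.1022, 0.1234]
tcp_rot: [3.141, 0.001, -0.187]
force: [-0.5, -0.5, 0.1]
gripper_width: 0.002
finger_force: 0.0
```

```bash
python3 -c "
from h import *
snap('side','s2.png');a=cv2.imread('pics/s2.png')[145:275,230:380];cv2.imwrite('pics/c3.png',cv2.resize(a,None,fx=4,fy=4))
rel((-103.5,22,113),(-100,22,98))"
```

```text
t 4.8 chest [-109.7   22.5  123.8] F [-0.53 -0.64 -0.53] rpy [ 1.80e+02  1.00e-01 -1.07e+01]
(-103.5, 22, 113) world [0.553 0.101 0.113] d [ 6.2  0.5 10.8]
(-100, 22, 98) world [0.557 0.1   0.098] d [ 3.5 -0.  15. ]
```

View pics/c3.png

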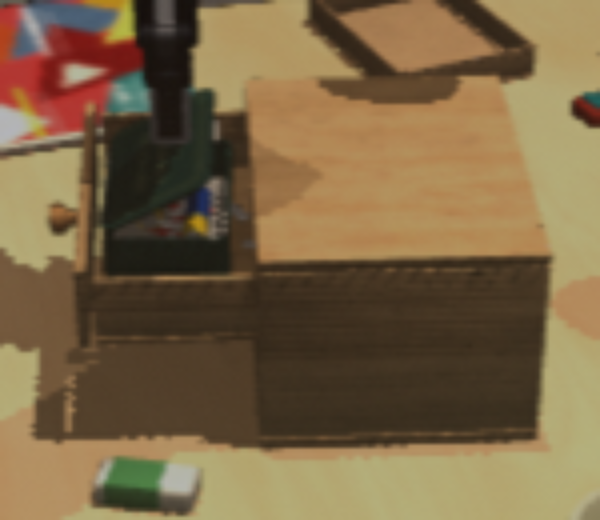

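The side crop shows the fingertips at (170,140) on the lid's outer face and the lid about half over. Its free edge is at (210,95)–(190,185), short of the chest top, so I'll carry on down.

Call:
drive_tool --deltas '[2.5, 0, 5, 0, 0, 0, 0, 2.5, 0, 5, 0, 0, 0, 0, 1.5, 0, 4, 0, 0, 0, 0, 1.5, 0, 4, 0, 0, 0, 0, 1, 0, 3, 0, 0, 0, 0, 0, 0, 2, 0, 0, 0, 0, 0, 0, 2, 0, 0, 0, 0, 0, 0, 1, 0, 0, 0, 0, 0, 0, 0, 0, 0, 0, 0]'

```text
t: 5.7
position: [0.556, 0.1008, 0.0983]
tcp_rot: [3.142, -0.0, -0.186]
force: [0.5, -0.0, 1.0]
gripper_width: -0.003
finger_force: 0.0
```

```bash
python3 -c "
from h import *
rel()"
```

```text
t 5.7 chest [-100.6   22.6   98.3] F [0.47 0.08 0.99] rpy [180.   -0.  -10.7]
```

Call:
drive_tool --deltas '[0, 0, 1, 0, 0, 0, 0, 0, 0, 0, 0, 0, 0, 0]'

```text
t: 5.9
position: [0.5564, 0.1009, 0.098]
tcp_rot: [-3.142, -0.001, -0.186]
force: [-0.7, -1.0, 4.9]
gripper_width: -0.0
finger_force: 2.3
```

Call:
drive_tool --deltas '[0, 0, 1, 0, 0, 0, 0, 0, 0, 0, 0, 0, 0, 0]'

```text
t: 6.1
position: [0.5572, 0.1007, 0.0978]
tcp_rot: [-3.141, -0.003, -0.187]
force: [-1.5, -1.0, 11.5]
gripper_width: -0.0
finger_force: 5.0
```

Contact force builds stiffly at z = 98 mm, so the lid is shut. I'll retreat upward and back to in front of the knob.

Call:
drive_tool --deltas '[0, 0, -8, 0, 0, 0, 0, 0, 0, -25, 0, 0, 0, 0, 0, 0, -30, 0, 0, 0, 0, 0, 0, -12, 0, 0, 0, 0, -20, 4, 0, 0, 0, 0, 0, -25, 6, 0, 0, 0, 0, 0, -25, 6, 0, 0, 0, 0, 0, -25, 6, 0, 0, 0, 0, 0, -10, 0, 0, 0, 0, 0, 0, 0, 0, 0, 0, 0, 0, 0, 0]'

```text
$.deltas: bad value
```

```bash
python3 -c "
from h import *
from h import _c
st=manip.get_state(); s=snap('wrist','w2.png'); 
T=np.eye(4);T[:3,:3]=R.from_euler('xyz',st['tcp_rot']).as_matrix();T[:3,3]=st['position'];np.save('pics/w2T.npy',T@s['mount'])
rel((-205,0.5,170),(-205,.5,78))"
```

```text
t 6.15 chest [-99.5  22.7  97.8] F [-1.42 -1.75 10.23] rpy [-180.    -0.2  -10.7]
(-205, 0.5, 170) world [0.449 0.099 0.17 ] d [-105.4   22.1  -72.5]
(-205, 0.5, 78) world [0.449 0.099 0.078] d [-0.2  0.  92. ]
```

View pics/w2.png

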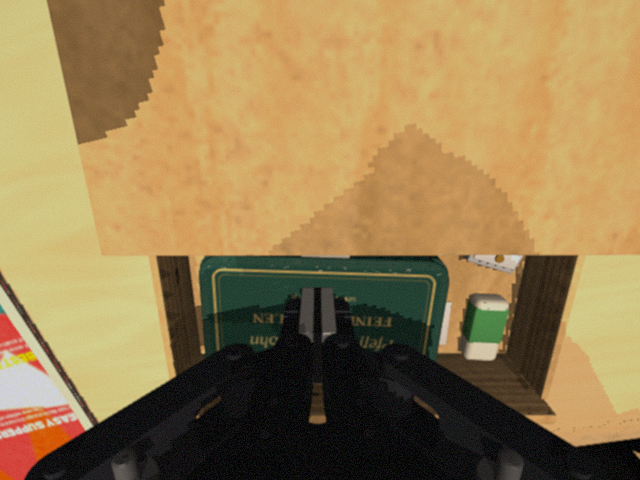

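The wrist view shows the lid lying flat and shut under the tips at (317,300). The eraser (487,325) and sharpener (497,262) are in the drawer. The retreat call was refused because one row had too many numbers, so I'll send it again.

Call:
drive_tool --deltas '[0, 0, -8, 0, 0, 0, 0, 0, 0, -25, 0, 0, 0, 0, 0, 0, -30, 0, 0, 0, 0, -10, 0, -12, 0, 0, 0, 0, -20, 4, 0, 0, 0, 0, 0, -25, 6, 0, 0, 0, 0, 0, -25, 6, 0, 0, 0, 0, 0, -20, 6, 0, 0, 0, 0, 0, -5, 0, 0, 0, 0, 0, 0, 0, 0, 0, 0, 0, 0, 0]'

```text
t: 7.15
position: [0.4483, 0.0987, 0.1714]
tcp_rot: [3.141, -0.001, -0.186]
force: [0.5, 0.1, 0.1]
gripper_width: 0.0
finger_force: 0.0
```

```bash
python3 -c "
from h import *
from h import _c
st=manip.get_state(); s=snap('wrist','w3.png'); 
T=np.eye(4);T[:3,:3]=R.from_euler('xyz',st['tcp_rot']).as_matrix();T[:3,3]=st['position'];np.save('pics/w3T.npy',T@s['mount'])
rel((-205,0.5,170),(-205,.5,78))"
```

```text
t 7.2 chest [-205.2    0.7  171.5] F [ 0.46 -0.05 -0.13] rpy [-1.80e+02 -1.00e-01 -1.07e+01]
(-205, 0.5, 170) world [0.449 0.099 0.17 ] d [0.2 0.2 1.5]
(-205, 0.5, 78) world [0.449 0.099 0.078] d [-0.1  0.  92. ]
```

View pics/w3.png

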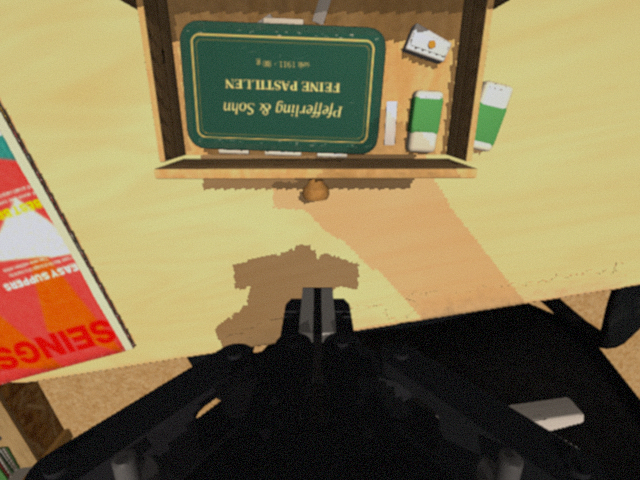

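The view shows the lid shut flat, the tin standing, the eraser (426,120) and sharpener (427,42) in the drawer, and the knob at (316,190) in line with the tips. I'll descend in front of it.

Call:
drive_tool --deltas '[0, 0, 12, 0, 0, 0, 0, 0, 0, 25, 0, 0, 0, 0, 0, 0, 25, 0, 0, 0, 0, 0, 0, 22, 0, 0, 0, 0, 0, 0, 12, 0, 0, 0, 0, 5, 0, 0, 0, 0, 0, 0, 5, 0, 0, 0, 0, 0, 0, 2, 0, 0, 0, 0, 0, 0, 2, 0, 0, 0, 0, 0, 0, 2, 0, 0, 0, 0, 0, 0]'

```text
t: 8.2
position: [0.4652, 0.0956, 0.076]
tcp_rot: [-3.141, -0.001, -0.187]
force: [-0.5, 0.1, 0.3]
gripper_width: -0.0
finger_force: 0.0
```

Call:
drive_tool --deltas '[2, 0, 0, 0, 0, 0, 0, 2, 0, 0, 0, 0, 0, 0, 2, 0, 0, 0, 0, 0, 0, 2, 0, 0, 0, 0, 0, 0, 2, 0, 0, 0, 0, 0, 0, 2, 0, 0, 0, 0, 0, 0, 2, 0, 0, 0, 0, 0, 0, 2, 0, 0, 0, 0, 0, 0, 2, 0, 0, 0, 0, 0, 0, 2, 0, 0, 0, 0, 0, 0]'

```text
t: 9.2
position: [0.4843, 0.092, 0.0753]
tcp_rot: [3.142, 0.0, -0.186]
force: [-0.7, 0.9, 1.0]
gripper_width: -0.0
finger_force: 0.8
```

```bash
python3 -c "
from h import *
rel((-95,.5,75))"
```

```text
t 9.2 chest [-169.4    0.5   75.3] F [-0.87  0.79  1.  ] rpy [180.    0.  -10.7]
(-95, 0.5, 75) world [0.557 0.078 0.075] d [74.4  0.1  0.3]
```

Call:
drive_tool --deltas '[2.5, 0, 0, 0, 0, 0, 0, 2.5, 0, 0, 0, 0, 0, 0, 2.5, 0, 0, 0, 0, 0, 0, 2.5, 0, 0, 0, 0, 0, 0, 2.5, 0, 0, 0, 0, 0, 0, 2.5, 0, 0, 0, 0, 0, 0, 2.5, 0, 0, 0, 0, 0, 0, 2.5, 0, 0, 0, 0, 0, 0, 2.5, 0, 0, 0, 0, 0, 0, 2.5, 0, 0, 0, 0, 0, 0, 2.5, 0, 0, 0, 0, 0, 0, 2.5, 0, 0, 0, 0, 0, 0]'

```text
t: 10.4
position: [0.5139, 0.0864, 0.0753]
tcp_rot: [-3.142, -0.0, -0.186]
force: [-2.0, 0.9, 0.8]
gripper_width: -0.001
finger_force: 0.8
```

```bash
python3 -c "
from h import *
a=snap('side','s4.png')['pixels'][130:290,220:380];b=snap('scene','s5.png')['pixels'][220:420,150:400]
cv2.imwrite('pics/c5.png',np.hstack([cv2.resize(a,(400,400)),cv2.resize(b,(400,320)) if 0 else cv2.copyMakeBorder(cv2.resize(b,(400,320)),0,80,0,0,0)]))
rel((-95,.5,75))"
```

```text
t 10.5 chest [-139.     0.5   75.3] F [0.29 0.48 0.69] rpy [-180.    -0.   -10.7]
(-95, 0.5, 75) world [0.557 0.078 0.075] d [44.  -0.   0.3]
```

View pics/c5.png

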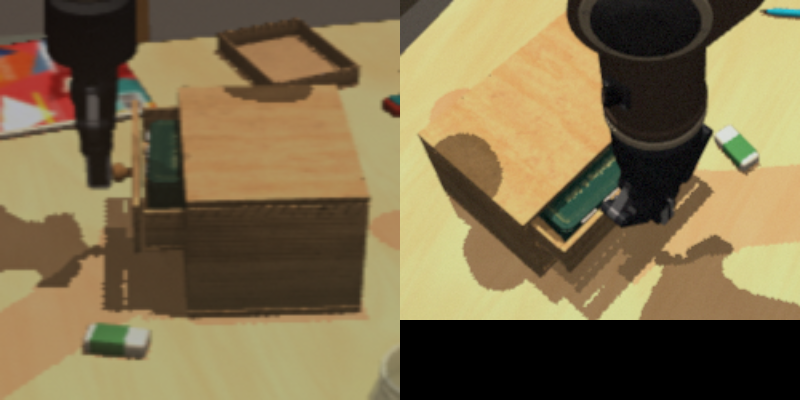

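The crops show the tips at the knob (120,170 in the left half) and the drawer about half in. The lid passes under the top board, and the loose things have stayed inside. I'll keep pushing slowly.

Call:
drive_tool --deltas '[2.5, 0, 0, 0, 0, 0, 0, 2.5, 0, 0, 0, 0, 0, 0, 2.5, 0, 0, 0, 0, 0, 0, 2.5, 0, 0, 0, 0, 0, 0, 2.5, 0, 0, 0, 0, 0, 0, 2.5, 0, 0, 0, 0, 0, 0, 2.5, 0, 0, 0, 0, 0, 0, 2.5, 0, 0, 0, 0, 0, 0, 2.5, 0, 0, 0, 0, 0, 0, 2.5, 0, 0, 0, 0, 0, 0, 2.5, 0, 0, 0, 0, 0, 0, 2.5, 0, 0, 0, 0, 0, 0]'

```text
t: 11.7
position: [0.5433, 0.0807, 0.0752]
tcp_rot: [3.141, 0.0, -0.186]
force: [-2.9, 0.5, 0.7]
gripper_width: 0.002
finger_force: 0.8
```

Call:
drive_tool --deltas '[1, 0, 0, 0, 0, 0, 0, 1, 0, 0, 0, 0, 0, 0, 1, 0, 0, 0, 0, 0, 0, 1, 0, 0, 0, 0, 0, 0, 1, 0, 0, 0, 0, 0, 0, 1, 0, 0, 0, 0, 0, 0, 1, 0, 0, 0, 0, 0, 0, 1, 0, 0, 0, 0, 0, 0]'

```text
t: 12.5
position: [0.551, 0.0793, 0.0752]
tcp_rot: [3.141, 0.0, -0.186]
force: [-2.1, -1.5, 0.7]
gripper_width: 0.0
finger_force: 0.8
```

Call:
drive_tool --deltas '[1, 0, 0, 0, 0, 0, 0, 1, 0, 0, 0, 0, 0, 0, 1, 0, 0, 0, 0, 0, 0, 1, 0, 0, 0, 0, 0, 0]'

```text
t: 12.9
position: [0.555, 0.0786, 0.0753]
tcp_rot: [3.142, 0.0, -0.186]
force: [-1.3, -1.3, -0.5]
gripper_width: 0.005
finger_force: 0.8
```

```bash
python3 -c "
from h import *
rel((-95,.5,75))"
```

```text
t 12.9 chest [-97.5   0.6  75.3] F [-1.03 -1.55 -0.48] rpy [180.    0.  -10.7]
(-95, 0.5, 75) world [0.557 0.078 0.075] d [2.5 0.1 0.3]
```

Call:
drive_tool --deltas '[1, 0, 0, 0, 0, 0, 0, 1, 0, 0, 0, 0, 0, 0, 0, 0, 0, 0, 0, 0, 0]'

```text
t: 13.2
position: [0.557, 0.0783, 0.0753]
tcp_rot: [-3.142, -0.0, -0.186]
force: [-1.4, -0.4, -1.0]
gripper_width: -0.003
finger_force: 0.5
```

Call:
drive_tool --deltas '[1, 0, 0, 0, 0, 0, 0, 1, 0, 0, 0, 0, 0, 0, 0, 0, 0, 0, 0, 0, 0]'

```text
t: 13.5
position: [0.5571, 0.0783, 0.0752]
tcp_rot: [3.141, 0.003, -0.186]
force: [-8.7, 0.7, 5.5]
gripper_width: 0.002
finger_force: 4.1
```

Call:
drive_tool --deltas '[1, 0, 0, 0, 0, 0, 0, 0, 0, 0, 0, 0, 0, 0]'

```text
t: 13.7
position: [0.5571, 0.0783, 0.0752]
tcp_rot: [3.14, 0.005, -0.186]
force: [-11.7, 0.2, 8.5]
gripper_width: 0.001
finger_force: 5.8
```

The drawer stopped hard with the tip front at chest x = −84 mm, which is the home position. I'll back off and check.

Call:
drive_tool --deltas '[-3, 0, 0, 0, 0, 0, 0, -10, 0, 0, 0, 0, 0, 0, -25, 0, 0, 0, 0, 0, 0, -30, 0, 0, 0, 0, 0, 0, -30, 0, 0, 0, 0, 0, 0, -20, 0, -15, 0, 0, 0, 0, 0, 0, -30, 0, 0, 0, 0, 0, 0, -25, 0, 0, 0, 0, 0, 0, 0, 0, 0, 0, 0]'

```text
t: 14.6
position: [0.4459, 0.1005, 0.1485]
tcp_rot: [-3.139, -0.007, -0.186]
force: [0.4, 0.5, -0.7]
gripper_width: 0.003
finger_force: 0.0
```

```bash
python3 -c "
from h import *
a=snap('side','s6.png')['pixels'][130:290,220:380];b=snap('wrist','w6.png')['pixels']
cv2.imwrite('pics/c6.png',np.hstack([cv2.resize(a,(320,320)),cv2.resize(b,(427,320))]))
rel()"
```

```text
t 14.7 chest [-210.2    0.6  145.7] F [-0.71 -0.85  0.1 ] rpy [-1.80e+02 -1.00e-01 -1.07e+01]
```

View pics/c6.png

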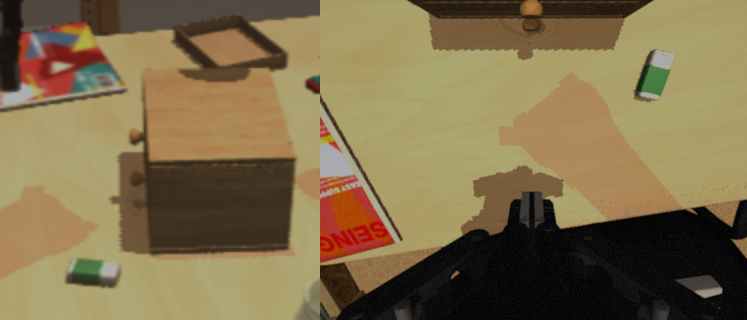

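The picture shows the drawer flush with the chest front, both knobs in line (side view at (137,135) and (137,178)), the desk eraser still in place, and the arm clear.

```bash
python3 -c "
from rig import manip
print(manip.close_job())"
```

```text
the job is handed in; nothing more can be done
None
```

The tin's lid is pushed fully shut and the drawer slid gently home; I handed the job in at about 15 s, with the arm clear.

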